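Catch the pop-out vial drawer and ease it open

ROBOT

A 6-joint arm with a two-finger parallel gripper is mounted at the origin on the work surface. World frame = base frame: x ahead of the robot, y to its left, z up, the work surface at z = 0. Lengths are in mm, angles in rad, forces in N, time in s.
With the tool pointing down it reaches from about 350 to 975 mm from the base axis. Payload 7.1 kg.
Tool frame: the origin (TCP) lies at the very end of the fingers, on their centre line; the grasp point (between the pads) lies ctrl.hold_point_z behind it (ctrl.hold_point_z is the distance from the TCP to the grasp point, in mm); z points along the fingers, y is the line along which they close (so a half turn about z gives the same grasp; the last joint's range is limited). The gripper opens to 88 mm and grips with 3 to 60 N. Pads are 20 mm wide; open, the fingers measure 115 mm over their backs; the gripper's body (75 mm by 178 mm) begins 61 mm behind the grasp point.
Start: joints at [-1.183, 0.423, 1.63, -0, 1.089, -0.019], TCP at [247.311, -573.971, 222.675] pointing down, gripper open.
Joint ranges: [-3, 3], [-0.9, 2.11], [0.09, 2.58], [-1.31, 4.45], [0.11, 2.69], [-2.54, 2.54]. Speed limits (rad/s): [2.39, 2.39, 3.01, 3.14, 3.14, 3.14].

INTERFACE

Orientations are given as a rotation vector (axis times angle).
In Python, from workcell import ctrl gives the robot as it stands. The module is installed in compiled form; this text tells all that it offers.
- The arm moves only by the shell command python3 -m creep 'ROWS'. ROWS is JSON, a list of rows, each an object with "translation": the shift along the tool's x, y, z in mm, a list of three; "angular": the turn, a rotation vector about the tool's x, y, z in rad, a list of three; "jaw": the opening, from 0 (shut) to 1 (fully open). A call has exactly 8 rows; each row is the pose to reach, as a shift and turn from the pose commanded when the call began, along the tool's axes at that moment; what a row does not reach only later rows make up. A row lasts 1/8 s, in which the tool goes at most 62.5 mm and 10.7 degrees, less where a joint would pass 70% of its speed; a pose out of reach is approached as far as the arm can. A call with a gripper value outside its range is refused whole. The fingers move at their own pace and stop on an object; the grip force is fixed at half the most. Time passes only in rows, so rows that repeat a pose let the fingers close, or fill a call up. It gives the time, the measured TCP pose, the force, the opening and the grip force at its end, in the units of the state.
- ctrl.get_obs(): the state, without advancing time (a new reading comes with each control period).
- ctrl.get_image(name): name is "side" or "top" or "wrist"; returns the picture (384x512x3 uint8, red, green, blue); there is no depth.
- ctrl.camera_info(name): a dict with "camera_matrix" (3x3 intrinsics, pixels), "distortion" ([k1, k2, p1, p2, k3] as OpenCV has them; the pictures are not rectified), "world_from_camera" (4x4, takes a point from camera to world coordinates). Camera axes: x right, y up, looking along -z (the intrinsics and any distortion apply to the point x, -y, -z); pixel columns grow to the right and rows downward; lengths in mm; the calibration is good to about 2 mm. A picture is of the moment at which its call begins: read the wrist's pose just before it. camera_info takes no time and is no camera call; for the wrist camera it gives the pose at the moment of the call.
- ctrl.close_job(): hands the job in; it is judged then, once.
Trained networks look in the newest picture that a camera, given by its name, has taken for a name from the list of things; names that differ only in an ending like _2 or _b are one class to them, and where a whole thing is asked for, a point or a joint stands for the part that bears it (a point fixed in the world has none). Each returns a list of dicts, best first, with "score" (0 to 1); they miss things now and then, are a little off and sometimes report something else, mostly with a low value. They report only what shows in the picture. A call takes as long as a camera call. They do not tell look-alikes from the thing itself.
- ctrl.look_for(camera, label): "rect" ([left, top, right, bottom] in pixels, round what is visible of it).
The state is a dict: "t": time; "qpos": joint angles; "qvel": joint speeds; "joint_torque": joint torques, N m; "ee_pos": TCP position; "orientation": TCP orientation; "ft_force": force on the tool from outside, world axes, zero at the start; "moment": the same for the moment, N m; "width": finger opening in mm; "grasp_force": force on a finger pad.
Only numpy, scipy, OpenCV 4.12 (cv2) and the standard library are available. Lean on these libraries where they do the work, as an engineer would, in place of code of your own. Each camera call takes 0.05 s, during which the arm holds its last target. There are 200 camera calls.

TASK

Press the button on top of the grey vial drawer with one finger while the other finger stands in front of the drawer's upright tab, so that the drawer pops out against that finger and is caught somewhere between a finger's width and half-way out. Hold it there for a moment, then let it ease slowly out to its stop by backing the finger away, and leave it fully open with the button up and the hand clear. Do not let it fly out or pinch it, and leave everything else on the bench where it stands.

Things in the scene. Friction and masses are not known exactly. Their poses are not given: they have to be found in the camera images.
- unit: the spring vial drawer: a flat grey metal case fixed to the bench, 130 mm (its x) x 100 mm (its y) x 55 mm tall; origin at the centre of its underside on the bench. z is up. Its drawer comes out of the front, which looks along the case's own -x
- button_top (a point): centre of the top of the black round push button (26 mm across) on the case's roof: 33 mm towards the front from the case's centre (32 mm behind the tab's rear face when shut), 67 mm above the bench when up; it sinks straight down 8 mm against a spring and comes up again when let go
- button (a joint): how far the button is pressed, m: 0 up, 0.008 fully down. It takes about 1.5 N to start and 5 N fully down; the catch lets the drawer go when it is about 4 to 5 mm down, and can rise fully again once the drawer is more than 16 mm out
- tray (a joint): how far the drawer is out, m: 0 shut and latched, 0.095 fully out against its stop. Once unlatched a spring of about 2 N (1.2 N when fully out) shoots it out towards the case's -x in about a third of a second, and goes on pushing it out; the drawer, with glass vials in it, weighs about 0.14 kg and does not latch part-way
- tray_tab (a point): point on the outer face of the aluminium tab that stands up from the middle of the drawer's front: 60 mm wide (case y), 6 mm thick, reaching from the case's roof to 90 mm above the bench; the point is at mid-width, 72 mm above the bench, on the face that looks along the case's -x, 71 mm from the case's centre when shut. Below it the front goes on down almost to the bench, as wide as the case. The tab moves with the drawer
- can: brushed aluminium sprinkling can, round body 110 mm across and 125 mm tall with a long spout towards its +x and a bow handle to 160 mm high; 0.6 kg; a bystander, origin at the centre of its underside
- flat: black plastic cell flat, 240 x 160 mm and 50 mm tall, twelve open cells; a bystander, origin at the centre of its underside
- tamper: wooden tamper standing on its round foot (54 mm across), 100 mm tall; a bystander, origin at the centre of its underside
- trowel: copper-toned steel trowel lying flat, 290 mm long along its x, blade (62 mm wide) towards +x, wooden handle towards -x, 26 mm high; a bystander, origin at the centre of its underside (between blade and handle)
- smallpot: small terracotta pot standing upright, 68 mm across the rim, 60 mm tall; a bystander, origin at the centre of its underside
- bigpot: larger terracotta pot standing upright, 110 mm across the rim, 100 mm tall; a bystander, origin at the centre of its underside
- mister: grey plastic bottle standing upright, 64 mm across, 170 mm tall; a bystander, origin at the centre of its underside
Mind the look-alikes: they are no part of the job. Of the things that look like the unit, the middle-sized one is meant.

How it is judged (in metres and radians):
On the way, in this order (a step that is already met when the one before it is completed fails the run):
1. the button is pressed (value of joint button above 0.003 m).
2. the popped drawer is caught by a finger, part-way out, and stands still (value of joint tray between 0.006 and 0.065 m and velocity of joint tray between -0.02 and 0.02 m/s and contact force between the fingers and tray above 0.3 N), for 0.2 s.
At the end, for the whole second after the job is handed in: The drawer stands at its stop (out by more than 88 of its 95 mm), the button is up (within 2 mm), and every bystander is within 30 mm of where it stood (value of joint tray above 0.088 m and value of joint button below 0.002 m and not (distance of any of can, flat, tamper, trowel, smallpot, bigpot, mister from where it was at the start of the episode above 0.03 m)); the robot touches nothing.
It fails at once if the drawer flies out: past 70 mm it moves out faster than 0.2 m/s (value of joint tray above 0.07 m and velocity of joint tray above 0.2 m/s).
It fails at once if the drawer is pinched or forced: the fingers load it with more than 36 N (contact force between the fingers and tray above 36 N).
It fails at once if a bystander is lifted, carried or shifted by more than 30 mm (distance of any of can, flat, tamper, trowel, smallpot, bigpot, mister from where it was at the start of the episode above 0.03 m).
It also fails if it takes over 38 s, if anything falls off the work surface, if the arm or the gripper's body presses on something with over 40 N, if the wrist force passes 120 N, or if a joint passes its speed limit or range.

## Working session

There is one attempt and no reset: what is moved stays moved. The work goes in short steps, Python scripts to look and compute and a shell command to move; the robot and the scene stay as the last step left them, time stands still between calls to the robot, and variables do not carry over. Pictures are saved under pics/ and viewed, at most 10 in all, crops included, and the job is handed in when it is done.

```bash
mkdir -p pics
python3 - <<'E'
from workcell import ctrl
import cv2,numpy as np
o=ctrl.get_obs();print(o['t'],o['ee_pos'],o['orientation'],o['width'],ctrl.hold_point_z)
ims=[]
for c in("top","side"):
    im=ctrl.get_image(c);cv2.imwrite(f'pics/{c}0.png',cv2.cvtColor(im,cv2.COLOR_RGB2BGR))
    for l in("unit","button_top","tray_tab"):
        print(c,l,[(np.round(d['rect']).tolist(),round(d['score'],2)) for d in ctrl.look_for(c,l)])
    i=ctrl.camera_info(c);print(np.round(i['world_from_camera'],3).tolist(),np.round(i['camera_matrix'],1).tolist())
E
```

```text
0.0 [ 247.10367206 -573.47484378  221.90290043] [-3.07534368e+00 -6.34290090e-01  4.24516565e-04] 88.05720867055217 18.700000000000003
top unit [([320.0, 258.0, 381.0, 290.0], 0.81), ([229.0, 178.0, 268.0, 211.0], 0.61), ([310.0, 196.0, 342.0, 228.0], 0.6)]
top button_top []
top tray_tab [([377.0, 271.0, 384.0, 291.0], 0.65), ([262.0, 189.0, 266.0, 203.0], 0.53)]
[[-0.026, 0.985, -0.169, 222.162], [-1.0, -0.029, -0.011, 4.787], [-0.015, 0.169, 0.985, 1837.929], [0.0, 0.0, 0.0, 1.0]] [[489.8, 0.0, 254.2], [0.0, 489.8, 202.0], [0.0, 0.0, 1.0]]
side unit [([218.0, 183.0, 267.0, 233.0], 0.94), ([328.0, 127.0, 373.0, 183.0], 0.81), ([263.0, 148.0, 296.0, 181.0], 0.7)]
side button_top [([243.0, 186.0, 261.0, 200.0], 0.67), ([349.0, 138.0, 356.0, 145.0], 0.45), ([244.0, 196.0, 249.0, 202.0], 0.41), ([218.0, 162.0, 236.0, 189.0], 0.31)]
side tray_tab [([242.0, 183.0, 260.0, 201.0], 0.7), ([345.0, 125.0, 368.0, 140.0], 0.69), ([282.0, 151.0, 294.0, 156.0], 0.51), ([219.0, 184.0, 269.0, 234.0], 0.37)]
[[-0.974, 0.139, -0.179, 273.557], [-0.227, -0.613, 0.757, 989.038], [-0.005, 0.777, 0.629, 899.192], [0.0, 0.0, 0.0, 1.0]] [[398.6, 0.0, 260.8], [0.0, 398.6, 192.3], [0.0, 0.0, 1.0]]
```

View pics/top0.png

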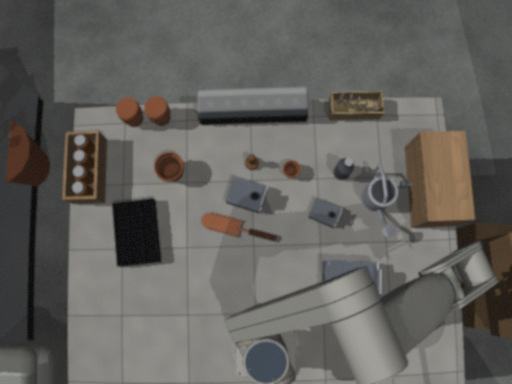

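View pics/side0.png

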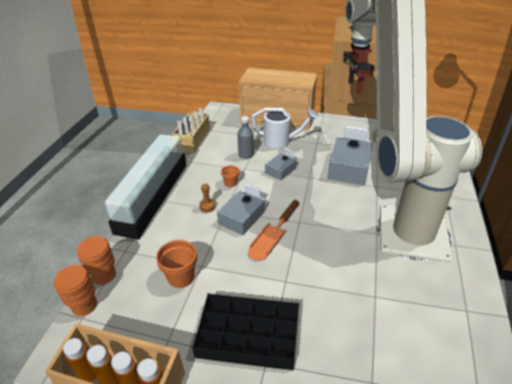

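The pictures show three lookalike units. In the top view they are at (350,272), the big one, (248,194), the middle one, and (326,212), the small one. The middle one's tab is near (264,196), facing image-right, which is roughly world -y.

```bash
cat > h.py <<'E'
from workcell import ctrl
import cv2,numpy as np
from scipy.spatial.transform import Rotation as R
F=np.diag([1,-1,-1])
def ray(c,uv,z,info=None):
    i=info or ctrl.camera_info(c);K=np.array(i['camera_matrix']);D=np.array(i['distortion']);T=np.array(i['world_from_camera'])
    p=cv2.undistortPoints(np.array([[uv]],float),K,D)[0,0]
    d=T[:3,:3]@F@np.array([p[0],p[1],1]);o=T[:3,3]
    return o+d*(z-o[2])/d[2]
def proj(c,P,info=None):
    i=info or ctrl.camera_info(c);T=np.array(i['world_from_camera'])
    C=(np.atleast_2d(P)-T[:3,3])@T[:3,:3]@F
    return cv2.projectPoints(C,np.zeros(3),np.zeros(3),np.array(i['camera_matrix']),np.array(i['distortion']))[0][:,0]
E
python3 - <<'E'
from h import *
print('unit',ray('top',(248.5,194.5),50),'tab',ray('top',(264,196),80),'side unit',ray('side',(242.5,208),30),'side btn2',ray('side',(244,203),67))
for n,uv in dict(can=(383,190),pot=(291,169),tamper=(252,162),mister=(344,168),trowelH=(277,239),small=(326,212)).items(): print(n,np.round(ray('top',uv,50)))
a=cv2.imread('pics/top0.png')[165:225,215:295];b=cv2.imread('pics/side0.png')[170:245,205:285]
a=cv2.resize(a,(480,360),interpolation=cv2.INTER_CUBIC);b=cv2.resize(b,(384,360),interpolation=cv2.INTER_CUBIC)[:, :320]
cv2.imwrite('pics/z.png',np.hstack([a,b]))
o=ctrl.get_obs();M=R.from_rotvec(o['orientation']).as_matrix();print(np.round(M,3))
i=ctrl.camera_info('wrist');T=np.array(i['world_from_camera']);print(np.round(M.T@(T[:3,3]-o['ee_pos'])),np.round(M.T@T[:3,:3],2))
E
```

```text
unit [558.45774226  44.9396193   50.        ] tab [545.59546854 -12.14312552  80.        ] side unit [561.25641894  37.38436774  30.        ] side btn2 [550.67069282  53.2698821   67.        ]
can [ 561. -459.   50.]
pot [ 651. -117.   50.]
tamper [682.  29.  50.]
mister [ 650. -317.   50.]
trowelH [390. -55.  50.]
small [ 484. -240.   50.]
[[ 0.918  0.396 -0.   ]
 [ 0.396 -0.918  0.   ]
 [ 0.    -0.    -1.   ]]
[  76.    1. -161.] [[-0.    0.96  0.28]
 [ 1.    0.    0.  ]
 [ 0.    0.28 -0.96]]
```

View pics/z.png

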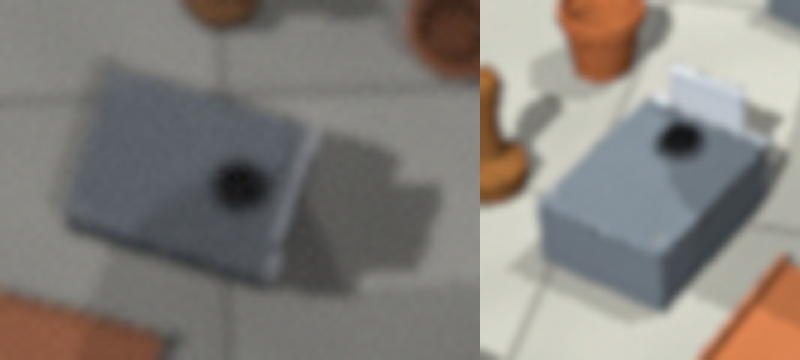

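Refining the button position and yaw from both views. Button pixels are top ≈ (255,196) and side ≈ (246.7,199.2).

Run:
```python
from h import *
t=lambda x,y:((x+.5)/6-.5+215,(y+.5)/6-.5+165)
s=lambda x,y:((x-480+.5)/4.8-.5+205,(y+.5)/4.8-.5+170)
bt=ray('top',t(240,186),67);bs=ray('side',s(680,140),67);print(bt,bs)
C=[ray('top',t(*p),55)[:2] for p in((105,68),(70,218),(272,278),(315,130))]
S=[ray('side',s(*p),55)[:2] for p in((541,205),(665,252))]
C=np.array(C);print(C,C.mean(0),np.linalg.norm(C[2]-C[1]),np.linalg.norm(C[1]-C[0]))
for d in (C[2]-C[1],C[3]-C[0]): print(np.degrees(np.arctan2(d[1],d[0])))
d=S[1]-S[0];print('rear edge side',np.degrees(np.arctan2(d[1],d[0])),S)
d=C[1]-C[0];print(np.degrees(np.arctan2(d[1],d[0])))
d=C[2]-C[3];print(np.degrees(np.arctan2(d[1],d[0])))
b=(bt+bs)/2;yaw=np.radians(-106);f=np.array([np.cos(yaw),np.sin(yaw),0]);g=b+37*f;g[2]=200
o=ctrl.get_obs();M=R.from_rotvec(o['orientation']).as_matrix()
print('goal',g,'tool shift',M.T@(g-o['ee_pos']))
```

```text
[550.55379412  22.2906509   67.        ] [548.9323368   31.14193563  67.        ]
[[629.88655405 104.40288139]
 [535.79359258 127.7447253 ]
 [494.82211329   4.29970787]
 [586.66134527 -24.92783765]] [561.7909013   52.87986923] 130.06665384661935 96.94496931684937
-108.36103812401257
-108.48077658969738
rear edge side 164.53743353798606 [array([625.70256254, 102.68800111]), array([533.80283296, 128.10940405])]
166.06776338077884
162.3464927710489
goal [539.54448329  -8.85038949 200.        ] tool shift [ 491.96757626 -403.31029637   22.66211498]
```

```bash
python3 -m creep '[{"translation":[25,-20,0],"angular":[0,0,0.05],"jaw":1},{"translation":[65,-53,0],"angular":[0,0,0.12],"jaw":1},{"translation":[110,-90,0],"angular":[0,0,0.2],"jaw":0.9},{"translation":[155,-127,0],"angular":[0,0,0.28],"jaw":0.8},{"translation":[200,-164,0],"angular":[0,0,0.36],"jaw":0.68},{"translation":[245,-201,0],"angular":[0,0,0.44],"jaw":0.68},{"translation":[290,-238,5],"angular":[0,0,0.52],"jaw":0.68},{"translation":[330,-270,10],"angular":[0,0,0.6],"jaw":0.68}]'
python3 - <<'E'
from h import *
o=ctrl.get_obs();M=R.from_rotvec(o['orientation']).as_matrix();print(np.degrees(np.arctan2(M[1,1],M[0,1])))
g=np.array([539,-10,195.]);print(M.T@(g-o['ee_pos']),o['qpos'])
E
```

```text
t: 1.4
ee_pos: [444.4, -193.6, 212.9]
orientation: [3.126, -0.306, 0.001]
ft_force: [0.5, -0.1, -0.5]
width: 59.4
grasp_force: 0.0
-101.19793521263682
[  57.16264103 -198.52133193   17.94683679] [-4.35539894e-01  2.29683050e-01  1.94218473e+00  6.59537436e-05
  9.68806645e-01  1.33065987e+00]
```

```bash
python3 -m creep '[{"translation":[12,-42,4],"angular":[0,0,0.02],"jaw":0.68},{"translation":[24,-84,8],"angular":[0,0,0.04],"jaw":0.68},{"translation":[36,-126,12],"angular":[0,0,0.06],"jaw":0.68},{"translation":[46,-160,16],"angular":[0,0,0.08],"jaw":0.68},{"translation":[53,-185,18],"angular":[0,0,0.1],"jaw":0.68},{"translation":[57,-198,18],"angular":[0,0,0.1],"jaw":0.68},{"translation":[57,-198,18],"angular":[0,0,0.1],"jaw":0.68},{"translation":[57,-198,18],"angular":[0,0,0.1],"jaw":0.68}]'
python3 - <<'E'
from h import *
import json
o=ctrl.get_obs();i=ctrl.camera_info('wrist');im=ctrl.get_image('wrist')
json.dump(dict(camera_matrix=np.array(i['camera_matrix']).tolist(),distortion=np.array(i['distortion']).tolist(),world_from_camera=np.array(i['world_from_camera']).tolist()),open('w1.json','w'))
M=R.from_rotvec(o['orientation']).as_matrix();print(o['ee_pos'],np.degrees(np.arctan2(M[1,1],M[0,1])))
cv2.imwrite('pics/w1.png',cv2.cvtColor(im,cv2.COLOR_RGB2BGR))
for l in("button_top","tray_tab","unit"):print(l,ctrl.look_for('wrist',l))
E
```

```text
t: 2.4
ee_pos: [537.1, -12.7, 194.7]
orientation: [3.108, -0.459, -0.0]
ft_force: [-0.6, -0.5, 0.3]
width: 59.6
grasp_force: 0.0
[537.11789018 -12.74235557 194.73929915] -106.81849463319735
button_top [{'rect': [202.5, 165.2, 231.4, 187.2], 'score': 0.74}, {'rect': [487.0, 157.2, 504.2, 176.1], 'score': 0.52}, {'rect': [245.8, 122.7, 254.0, 221.3], 'score': 0.45}]
tray_tab [{'rect': [243.6, 123.6, 258.7, 223.2], 'score': 0.98}, {'rect': [115.5, 118.7, 254.0, 220.7], 'score': 0.74}, {'rect': [201.6, 164.4, 229.0, 191.3], 'score': 0.21}]
unit [{'rect': [114.1, 115.8, 254.8, 224.2], 'score': 0.69}, {'rect': [480.6, 277.4, 492.0, 285.8], 'score': 0.42}]
```

View pics/w1.png

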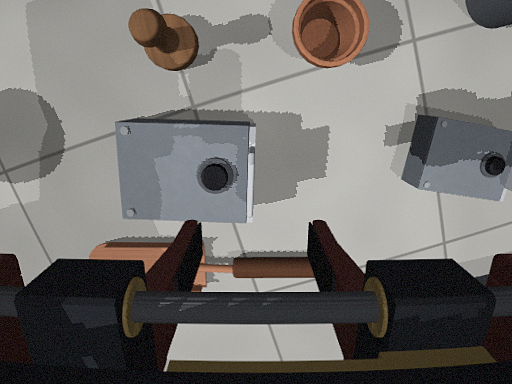

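The wrist view shows the roof corners at (118,122), (128,220), (249,222) and (252,121). The button centre is at ≈ (215,177) and the tab is the light strip at u≈250–256. The tamper and small pot sit well off to the far side.

Run:
```python
from h import *
import json
i=json.load(open('w1.json'));o=ctrl.get_obs();M=R.from_rotvec(o['orientation']).as_matrix()
b=ray('wrist',(215,177),67,i);b2=ray('wrist',(217,176.2),67,i)
C=np.array([ray('wrist',p,55,i) for p in((118,122),(128,220),(249,222),(252,121))])
print('btn',b,b2,'centre',C.mean(0),[np.linalg.norm(C[k]-C[k-1]) for k in range(4)])
for d in(C[2]-C[1],C[3]-C[0],):print(np.degrees(np.arctan2(d[1],d[0])))
for d in(C[1]-C[0],C[2]-C[3]):print(np.degrees(np.arctan2(d[1],d[0]))-270)
c=C.mean(0);f=M[:,1];print('btn from centre',c+33*f, 'mean tool frame corners',np.round((C-o['ee_pos'])@M,1),'btn tool',(b-o['ee_pos'])@M)
print('fingertip proj',proj('wrist',[o['ee_pos']+M@[0,s*30,0] for s in(-1,1)],i))
im=cv2.imread('pics/w1.png')[100:240,100:270];cv2.imwrite('pics/w1z.png',cv2.resize(im,None,fx=4,fy=4,interpolation=cv2.INTER_CUBIC))
```

```text
btn [551.43488249  21.55174484  67.        ] [551.62368606  19.47684177  67.        ] centre [560.90817383  50.24455642  55.        ] [np.float64(128.52299184130686), np.float64(100.64419679246902), np.float64(126.44767804061723), np.float64(102.39990676107266)]
-107.62993357223763
-106.85500359146538
-107.53636075308583
-108.69264831465594
btn from centre [551.34041496  18.66199814  55.00152446] mean tool frame corners [[  55.1 -130.3  139.8]
 [ -45.5 -131.5  139.8]
 [ -47.3   -5.1  139.8]
 [  55.1   -1.8  139.8]] btn tool [  3.60029886 -36.95408737 127.79910988]
fingertip proj [[200.17706297 238.37678867]
 [306.65496014 238.41488476]]
```

View pics/w1z.png

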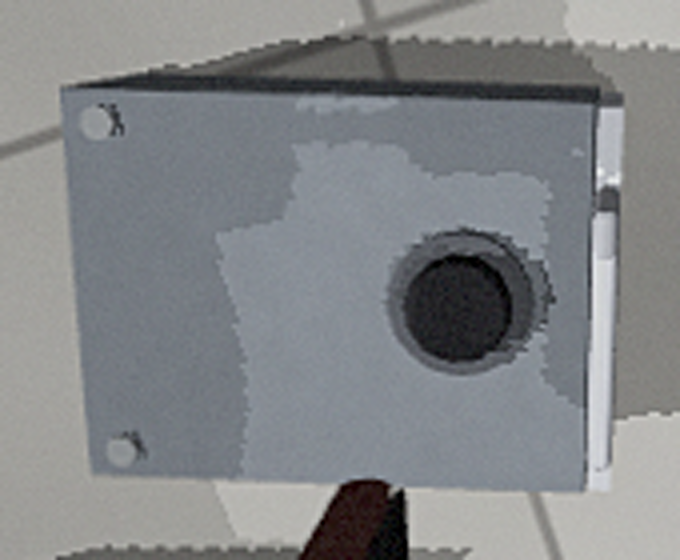

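```bash
python3 -m creep '[{"translation":[1,0,15],"angular":[0,0,0.005],"jaw":0.68},{"translation":[2,0,35],"angular":[0,0,0.015],"jaw":0.68},{"translation":[3.5,0,60],"angular":[0,0,0.015],"jaw":0.68},{"translation":[3.5,0,85],"angular":[0,0,0.015],"jaw":0.68},{"translation":[3.5,0,105],"angular":[0,0,0.015],"jaw":0.68},{"translation":[3.5,0,116],"angular":[0,0,0.015],"jaw":0.68},{"translation":[3.5,0,120],"angular":[0,0,0.015],"jaw":0.68},{"translation":[3.5,0,120],"angular":[0,0,0.015],"jaw":0.68}]'
python3 - <<'E'
from h import *
im=ctrl.get_image('wrist');s=ctrl.get_image('side')[150:260,190:300]
im=cv2.resize(im,(480,360));s=cv2.resize(s,(320,320),interpolation=cv2.INTER_CUBIC);s=np.vstack([s,np.zeros((40,320,3),np.uint8)])
cv2.imwrite('pics/w2.png',cv2.cvtColor(np.hstack([im,s]),cv2.COLOR_RGB2BGR))
E
```

```text
t: 3.6
ee_pos: [541.0, -13.1, 74.7]
orientation: [-3.104, 0.482, -0.0]
ft_force: [-0.1, -0.5, 0.8]
width: 59.3
grasp_force: 0.0
```

View pics/w2.png

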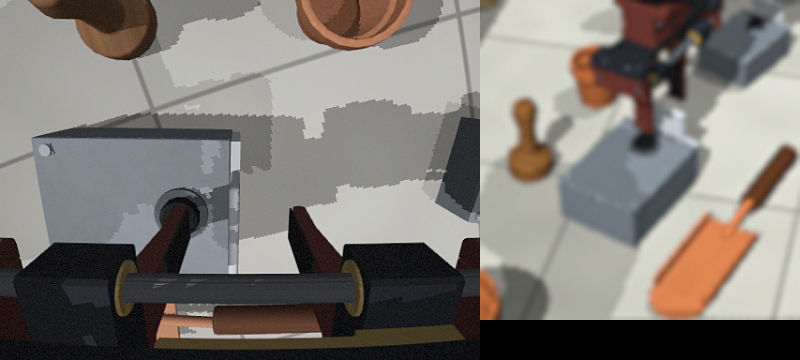

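The left finger is right above the button, at ≈ (182,210) in the wrist half. The right finger stands free in front of the tab at ≈ (295,215). Now press.

```bash
python3 -m creep '[{"translation":[0,0,4],"angular":[0,0,0],"jaw":0.68},{"translation":[0,0,7],"angular":[0,0,0],"jaw":0.68},{"translation":[0,0,9],"angular":[0,0,0],"jaw":0.68},{"translation":[0,0,11],"angular":[0,0,0],"jaw":0.68},{"translation":[0,0,12.5],"angular":[0,0,0],"jaw":0.68},{"translation":[0,0,13.5],"angular":[0,0,0],"jaw":0.68},{"translation":[0,0,13.5],"angular":[0,0,0],"jaw":0.68},{"translation":[0,0,13.5],"angular":[0,0,0],"jaw":0.68}]'
```

```text
t: 4.7
ee_pos: [541.0, -13.1, 61.2]
orientation: [3.104, -0.482, 0.0]
ft_force: [-0.6, -1.4, 3.0]
width: 59.9
grasp_force: 2.8
```

Run:
```python
from h import *
im=ctrl.get_image('wrist')
cv2.imwrite('pics/w3.png',cv2.cvtColor(im,cv2.COLOR_RGB2BGR));o=ctrl.get_obs();print(o['ft_force'],o['grasp_force'],o['width'])
```

```text
[-0.59045184 -0.99006966  4.54332299] 2.846342248376459 59.824388342378676
```

View pics/w3.png

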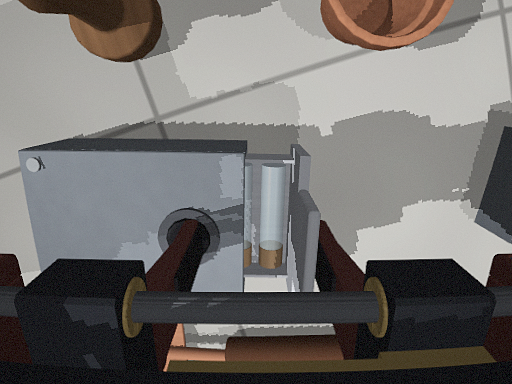

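The drawer has popped out, with its tab at ≈ (305,240) resting against the right finger and vials showing. I'll hold, then ease up off the button while keeping the finger overlapping the tab.

```bash
python3 -m creep '[{"translation":[0,0,0],"angular":[0,0,0],"jaw":0.68},{"translation":[0,0,0],"angular":[0,0,0],"jaw":0.68},{"translation":[0,0,0],"angular":[0,0,0],"jaw":0.68},{"translation":[0,0,-3],"angular":[0,0,0],"jaw":0.68},{"translation":[0,0,-6],"angular":[0,0,0],"jaw":0.68},{"translation":[0,0,-9],"angular":[0,0,0],"jaw":0.68},{"translation":[0,0,-12],"angular":[0,0,0],"jaw":0.68},{"translation":[0,0,-12],"angular":[0,0,0],"jaw":0.68}]'
```

```text
t: 5.75
ee_pos: [540.4, -13.1, 73.3]
orientation: [3.104, -0.482, -0.001]
ft_force: [-1.5, -1.7, 1.8]
width: 60.0
grasp_force: 0.9
```

```bash
python3 -m creep '[{"translation":[0,2,0],"angular":[0,0,0],"jaw":0.68},{"translation":[0,6,0],"angular":[0,0,0],"jaw":0.68},{"translation":[0,10,0],"angular":[0,0,0],"jaw":0.68},{"translation":[0,14,0],"angular":[0,0,0],"jaw":0.68},{"translation":[0,18,0],"angular":[0,0,0],"jaw":0.68},{"translation":[0,22,0],"angular":[0,0,0],"jaw":0.68},{"translation":[0,26,0],"angular":[0,0,0],"jaw":0.68},{"translation":[0,30,0],"angular":[0,0,0],"jaw":0.68}]'
```

```text
t: 6.75
ee_pos: [531.7, -41.9, 73.2]
orientation: [-3.104, 0.482, 0.0]
ft_force: [-1.0, -1.6, -0.9]
width: 59.6
grasp_force: 0.6
```

```bash
python3 -m creep '[{"translation":[0,4,0],"angular":[0,0,0],"jaw":0.68},{"translation":[0,8,0],"angular":[0,0,0],"jaw":0.68},{"translation":[0,12,0],"angular":[0,0,0],"jaw":0.68},{"translation":[0,16,0],"angular":[0,0,0],"jaw":0.68},{"translation":[0,20,0],"angular":[0,0,0],"jaw":0.68},{"translation":[0,24,0],"angular":[0,0,0],"jaw":0.68},{"translation":[0,28,0],"angular":[0,0,0],"jaw":0.68},{"translation":[0,32,0],"angular":[0,0,0],"jaw":0.68}]'
```

```text
t: 7.75
ee_pos: [522.0, -72.4, 73.2]
orientation: [-3.104, 0.482, -0.0]
ft_force: [-1.3, -0.6, -1.0]
width: 59.7
grasp_force: 0.5
```

```bash
python3 -m creep '[{"translation":[0,3,0],"angular":[0,0,0],"jaw":0.68},{"translation":[0,6,0],"angular":[0,0,0],"jaw":0.68},{"translation":[0,9,0],"angular":[0,0,0],"jaw":0.68},{"translation":[0,12,0],"angular":[0,0,0],"jaw":0.68},{"translation":[0,15,0],"angular":[0,0,0],"jaw":0.68},{"translation":[0,18,0],"angular":[0,0,0],"jaw":0.68},{"translation":[0,21,0],"angular":[0,0,0],"jaw":0.68},{"translation":[0,24,0],"angular":[0,0,0],"jaw":0.68}]'
python3 - <<'E'
from h import *
im=ctrl.get_image('wrist')
cv2.imwrite('pics/w4.png',cv2.cvtColor(im,cv2.COLOR_RGB2BGR));o=ctrl.get_obs();print(o['ft_force'],o['grasp_force'],o['width'])
E
```

```text
t: 8.75
ee_pos: [514.7, -95.2, 73.1]
orientation: [-3.104, 0.482, 0.0]
ft_force: [0.2, 0.5, 0.9]
width: 59.6
grasp_force: 0.0
[ 0.13113689 -0.03354688 -1.08075365] 0.0 60.00734180055122
```

View pics/w4.png

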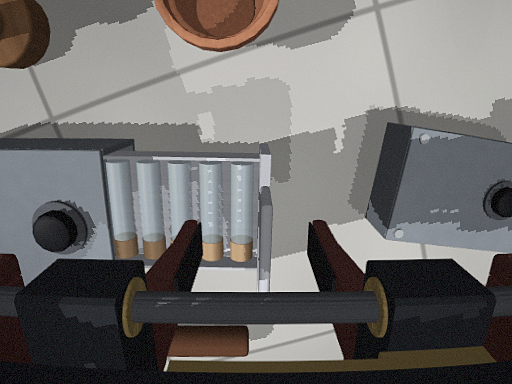

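The drawer is at its stop, with the tab at ≈ (265,240) clear of both fingers. The button is up at ≈ (55,230). Lifting straight up.

```bash
python3 -m creep '[{"translation":[0,0,-6],"angular":[0,0,0],"jaw":0.68},{"translation":[0,0,-20],"angular":[0,0,0],"jaw":0.68},{"translation":[0,0,-40],"angular":[0,0,0],"jaw":0.68},{"translation":[0,0,-65],"angular":[0,0,0],"jaw":0.68},{"translation":[0,0,-90],"angular":[0,0,0],"jaw":0.68},{"translation":[0,0,-110],"angular":[0,0,0],"jaw":0.68},{"translation":[0,0,-120],"angular":[0,0,0],"jaw":0.68},{"translation":[0,0,-120],"angular":[0,0,0],"jaw":0.68}]'
python3 -c "
from workcell import ctrl
print(ctrl.get_obs()['ee_pos'],ctrl.close_job())"
```

```text
t: 9.8
ee_pos: [515.2, -95.1, 194.1]
orientation: [3.104, -0.482, 0.003]
ft_force: [0.1, -1.0, -0.3]
width: 59.7
grasp_force: 0.0
the job is handed in; nothing more can be done
[515.18278206 -95.05066886 194.10964567] None
```

I pressed the button, caught the drawer about 29 mm out against the other finger, held it, and eased it slowly to its stop. It was left open with the button up and the hand clear, and I handed the job in at about 10 s; no verdict came back.

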